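# Clamp a shaft in the vee block with the wing screw

### The job

The stepped shaft lies loose in the vee block, short of the end stop: push it along the vee with a fingertip until its big end is right against the stop. Then wind the wing screw above it clockwise (seen from above) with repeated fingertip strokes on the wings, working beside the screw with the fingers never placed on both sides of it, until its head is fully down on the stirrup and the shaft is held. Only push: do not lift the shaft out of the vee, and leave the measuring tools and parts around the block where they are.

Things in the scene. Friction and masses are not known exactly. Their poses are not given: they have to be found in the camera images.
- clamp_block: Steel vee block on a dark base plate (110 x 140 x 8 mm), fixed. Origin: centre of the plate's underside, on the desk top; z up, y along the vee. Block 64 mm wide (x), 100 mm long (y -50 to +50), top at z = 58 mm. An end stop (64 x 8 mm, y 50 to 58, up to z = 64) closes the +y end of the vee; the -y end is open.
- stop_face (a point): Point on the inner face of the end stop, at the height of the seated shaft's axis: (0, 50, 53) mm in the block's frame. Axes as the block's.
- screw_seat (a point): Point on the wing screw's vertical axis, on top of the stirrup's boss, where the screw's head ends up: (0, 10, 87) mm in the block's frame; axes as the block's. The aluminium stirrup spans the vee here: 80 mm wide in x, 20 mm in y, top at z = 84, round boss (25 mm across) to z = 87.
- thumbscrew (a joint): Angle of the wing screw, rad, growing clockwise seen from above; it descends 3 mm a turn. 0: head 6 mm above the boss, wings along the block's x; 12.57 (two turns on, hard end): head down on the boss. Starts at 0.3 to 4; loose (0.02 N m), stays where left. From 7.3 on its sprung nose presses on the shaft, 10 N at the end, which hardly adds to the turning effort.
- spindle: The wing screw (this frame goes up and down with it but does not turn; axes as the block's). Origin: on the screw's axis, at the underside of the head. Hub radius 11.5 mm at the foot, 8.5 mm at its top 15 mm up. Two opposite upright wings, rounded lobes 5 mm thick, reach from the hub to radius 31 mm; each lobe spans 9 to 25 mm above the underside.
- wing_a (a point): Middle of the lobe of one wing: 22.5 mm from the screw's axis, 17 mm above the underside of the head. x points outward along this wing.
- wing_b (a point): Middle of the lobe of the other wing, opposite wing_a.
- screw_nose: Round-ended brass nose, 10 mm across, under the stirrup: the sprung lower end of the wing screw that presses on the shaft from above.
- shaft: Loose ground steel shaft, 125 mm long, about 0.34 kg, lying in the vee along the block's y: 24 mm thick for 80 mm at the stop's side, then 16 mm. Origin: centre of the big end's face; -y runs to its thin end. Its axis is 53 mm above the desk. Starts 10 to 26 mm short of the stop; the thin end still stands 25 mm out of the block when home.
- shaft_tip (a point): Centre of the end face of the shaft's thin end (16 mm across), where it can be pushed.
- micrometer: Micrometer lying in front of the block, 53 x 124 x 18 mm; leave it alone.
- ring_gauge: Ring gauge, 49 mm across, 15 mm high, behind the block; leave it alone.
- bush_a: Steel bush, 22 mm across, 18 mm high, behind the block; leave it alone.
- clevis_a: Black clevis, 14 x 22 x 30 mm, beyond the stop's end of the block; leave it alone.

How it is judged:
On the way, in this order (a step that is already met when the one before it is completed fails the run):
1. the shaft's big end is within 2 mm of the end stop while the screw's nose is still clear of the shaft (y of shaft in the frame of stop_face above -0.002 m and value of joint thumbscrew below 7 rad), for 0.2 s.
2. the wing screw is wound down on its seat (above 12.3 rad) with its nose pressing on the shaft (value of joint thumbscrew above 12.3 rad and contact force between screw_nose and shaft above 4 N), for 0.2 s.
At the end, for the whole second after the job is handed in: The wing screw is wound down on its seat (above 12.3 of 12.57 rad), its nose presses on the shaft with more than 4 N, the shaft lies at rest in the vee with its big end within 2 mm of the end stop, and micrometer, ring gauge, bush and clevis are within 10 mm of where they stood (all of step 2 and y of shaft in the frame of stop_face above -0.002 m and z of each of shaft, shaft_tip in the frame of stop_face below 0.004 m and linear speed of shaft below 0.01 m/s and distance of each of micrometer, ring_gauge, bush_a, clevis_a from where it was at the start of the episode below 0.01 m); the robot touches nothing.
It fails at once if the shaft is lifted or levered out of the vee (either end more than 8 mm up) (z of any of shaft, shaft_tip in the frame of stop_face above 0.008 m).
It fails at once if the wing screw is gripped or straddled: the fingers touch it while the grasp point is within 8 mm of its axis (horizontal distance between the grasp point and screw_seat below 0.008 m and contact force between the fingers and spindle above 1 N).
It fails at once if the micrometer, ring gauge, bush or clevis is pushed about or picked up (moved more than 15 mm) (distance of any of micrometer, ring_gauge, bush_a, clevis_a from where it was at the start of the episode above 0.015 m).
It also fails if it takes over 64 s, if anything falls off the work surface, if the arm or the gripper's body presses on something with over 40 N, if the wrist force passes 120 N, or if a joint passes its speed limit or range.

### The arm

A 6-joint arm with a two-finger parallel gripper is mounted at the origin on a cart in front of the work surface, level with it; the furniture and walls round the work are solid. World frame = base frame: x ahead of the robot, y to its left, z up, the work surface at z = 0. Lengths are in m, angles in rad, forces in N, time in s.
With the tool pointing down it reaches from about 0.3 to 0.875 m from the base axis. Payload 6.4 kg.
Tool frame: the origin (TCP) lies at the very end of the fingers, on their centre line; the grasp point (between the pads) lies 19 mm behind it; z points along the fingers, y is the direction in which the jaws open and shut (so a half turn about z gives the same grasp; the last joint's range is limited). The gripper opens to 88 mm and grips with 3 to 60 N. Pads are 18 mm wide; open, the fingers measure 123 mm over their backs; the gripper's body (75 mm by 187 mm) begins 45 mm behind the grasp point.
Start: joints at [-0.206, 0.181, 1.607, -0, 1.354, -0.206], TCP at [0.575, 0, 0.239] pointing down, gripper open.
Joint ranges: [-2.99, 2.99], [-0.89, 2.07], [0.3, 2.58], [-1.14, 4.28], [0, 2.63], [-3.12, 3.12]. Speed limits (rad/s): [2.57, 2.57, 3.01, 3.14, 3.14, 3.14].

### API

Orientations are given as a unit quaternion [w, x, y, z].
In Python, from bench import r, imaging gives the robot as it stands.
- The arm moves only by the shell command python3 -m pendant 'ROWS' [FORCE]. ROWS is JSON, a list of rows, each a list of 7 numbers: the shift along the tool's x, y, z in m, then the turn, a rotation vector about the tool's x, y, z in degrees, then the opening, from 0 (shut) to 1 (fully open). A call has 1 to 12 rows; each row shifts and turns the commanded pose from where the row before left it, along the tool's axes as they then stand; what a row does not reach is not made up. A row lasts 1/8 s, in which the tool goes at most 62.5 mm and 10.7 degrees, less where a joint would pass 70% of its speed; a pose out of reach is approached as far as the arm can. A call is refused whole if a number of a shift passes 0.0625 or a number of a turn 10.7, either way. A call with a gripper value outside its range is refused whole. The fingers move at their own pace and stop on an object; FORCE is the grip in N (left out, the last holds). Time passes only in rows, so rows that do not move let the fingers close. It gives the time, the measured TCP pose, the force and the opening at its end, in the units of the state.
- r.get_obs(): the state, without advancing time (a new reading comes with each control period).
- imaging.get_image(name): name is "scene" or "side" or "wrist"; returns the picture (480x640x3 uint8, red, green, blue); there is no depth.
- imaging.calibration(name): a dict with "vertical_fov" (degrees; the focal length in pixels is half the picture's height over the tangent of half this angle, whatever the lens; pixels are square), "cx", "cy" (the principal point, pixels), "dist" ([k1, k2, p1, p2, k3] as OpenCV has them; the pictures are not rectified), "position" and "attitude" of the camera in the world. Camera axes: x right, y down, z forward; pixel columns grow to the right and rows downward; lengths in m; the calibration is good to about 2 mm. A picture is of the moment at which its call begins: read the wrist's pose just before it. calibration takes no time and is no camera call; for the wrist camera it gives the pose at the moment of the call.
- r.close_job(): hands the job in, once; it reports no verdict.
The state is a dict: "clock": time; "q": joint angles; "dq": joint speeds; "tau": joint torques, N m; "eef_pos": TCP position; "orientation": TCP orientation; "force": force on the tool from outside, world axes, zero at the start; "torque": the same for the moment, N m; "gripper_width": finger opening in m.
Only numpy, scipy, OpenCV 4.12 (cv2) and the standard library are available. Lean on these libraries where they do the work, as an engineer would, in place of code of your own. Each camera call takes 0.05 s, during which the arm holds its last target. There are 200 camera calls.

## Working session

There is one attempt and no reset: what is moved stays moved. The work goes in short steps, Python scripts to look and compute and a shell command to move; the robot and the scene stay as the last step left them, time stands still between calls to the robot, and variables do not carry over. Pictures are saved under pics/ and viewed, about 8 in all and at most 12, crops included, and the job is handed in when it is done.

```bash
mkdir -p pics; ls
python3 - <<'E'
from bench import r, imaging
import cv2
for n in ["scene","side"]:
    cv2.imwrite(f"pics/{n}0.png", imaging.get_image(n)[:,:,::-1]); print(n, imaging.calibration(n))
o=r.get_obs(); print(o)
E
```

```text
pics
scene {'vertical_fov': 45.72127835597068, 'cx': 328.13204476710877, 'cy': 248.81727517483205, 'dist': array([-0.01412985,  0.        ,  0.        ,  0.        ,  0.        ]), 'position': array([ 0.10782861, -0.40807327,  0.57115582]), 'attitude': array([-0.44378475,  0.83069879, -0.29412116,  0.16274938])}
side {'vertical_fov': 47.13869983313557, 'cx': 320.31692092044267, 'cy': 239.3995831158235, 'dist': array([-0.02363166,  0.        ,  0.        ,  0.        ,  0.        ]), 'position': array([0.18416456, 0.79149303, 0.4362163 ]), 'attitude': array([ 0.13715981, -0.22605107,  0.80268627, -0.53458661])}
{'clock': 0.1, 'q': array([-2.06264443e-01,  1.81462009e-01,  1.60782989e+00, -1.37459589e-05,
        1.35381148e+00, -2.06323442e-01]), 'dq': array([-0.00090409, -0.00123197, -0.00341952,  0.00131291,  0.00034098,
        0.00011618]), 'tau': array([ 1.29169843e-03, -4.34824562e+01, -3.42694116e+01,  7.03934091e-02,
        3.40874540e-02,  2.31206508e-05]), 'eef_pos': array([5.74549958e-01, 1.27845838e-04, 2.37940653e-01]), 'orientation': array([-6.28531225e-04,  7.07084670e-01,  7.07128488e-01, -4.19007604e-04]), 'force': array([-0.34566464, -0.44421403,  0.47017302]), 'torque': array([ 0.01603546, -0.04001944,  0.03286048]), 'gripper_width': 0.08822086921924446}
```

View pics/scene0.png

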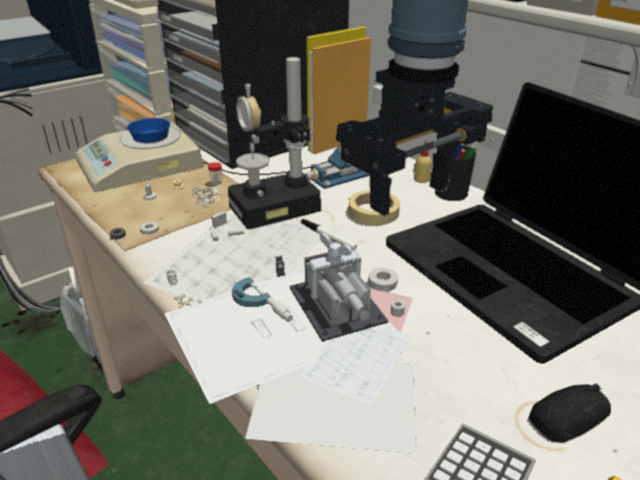

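View pics/side0.png

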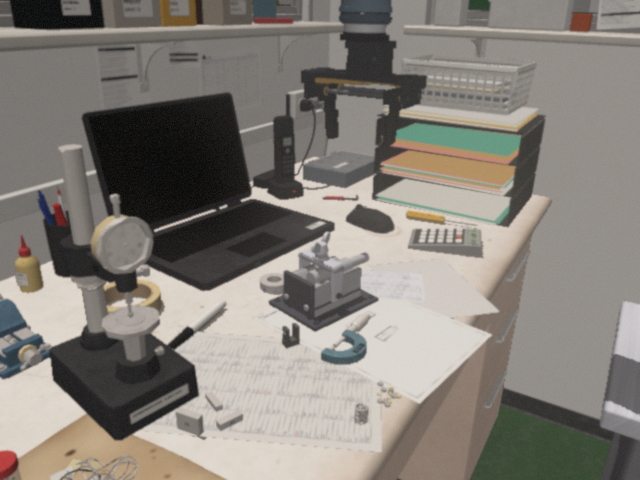

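The block sits around (340,290) in scene and (323,285) in side, with the shaft's thin end toward the scene camera. I'll enlarge both crops.

```bash
python3 - <<'E'
import cv2, numpy as np
a=cv2.imread("pics/scene0.png")[210:350,270:420]; b=cv2.imread("pics/side0.png")[220:340,255:405]
b=cv2.copyMakeBorder(b,0,20,0,0,cv2.BORDER_CONSTANT)
f=lambda i:cv2.resize(i,None,fx=4,fy=4,interpolation=cv2.INTER_CUBIC)
cv2.imwrite("pics/a1.png",f(a));cv2.imwrite("pics/b1.png",f(b))
E
cat > h.py <<'E'
import cv2, numpy as np
from scipy.spatial.transform import Rotation as R
from bench import r, imaging
def cam(n,c=None):
    c=c or imaging.calibration(n); f=240/np.tan(np.radians(c["vertical_fov"])/2)
    K=np.array([[f,0,c["cx"]],[0,f,c["cy"]],[0,0,1]]); q=c["attitude"]
    return K,np.array(c["dist"]),R.from_quat([q[1],q[2],q[3],q[0]]).as_matrix(),np.array(c["position"])
def onplane(n,uv,z,c=None):
    K,d,Rm,p=cam(n,c); u=cv2.undistortPoints(np.array(uv,float).reshape(-1,1,2),K,d)[:,0]
    v=np.c_[u,np.ones(len(u))]@Rm.T; return p+v*((z-p[2])/v[:,2:])
def proj(n,X,c=None):
    K,d,Rm,p=cam(n,c); X=np.atleast_2d(X)
    return cv2.projectPoints(X,cv2.Rodrigues(Rm.T)[0],-Rm.T@p,K,d)[0][:,0]
E
```

```text
(no output)
```

View pics/a1.png

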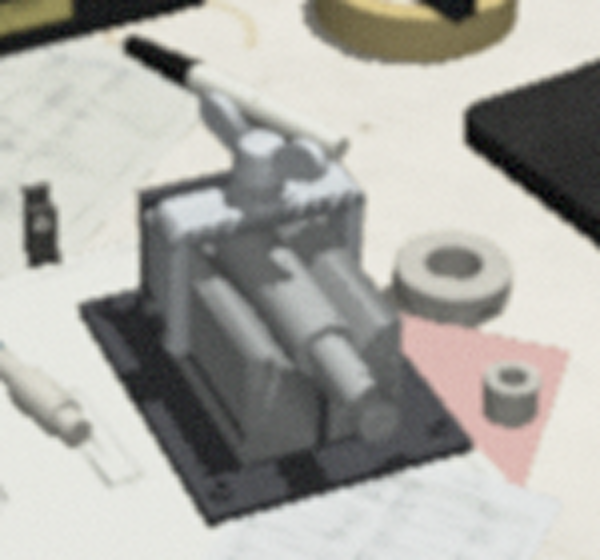

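View pics/b1.png

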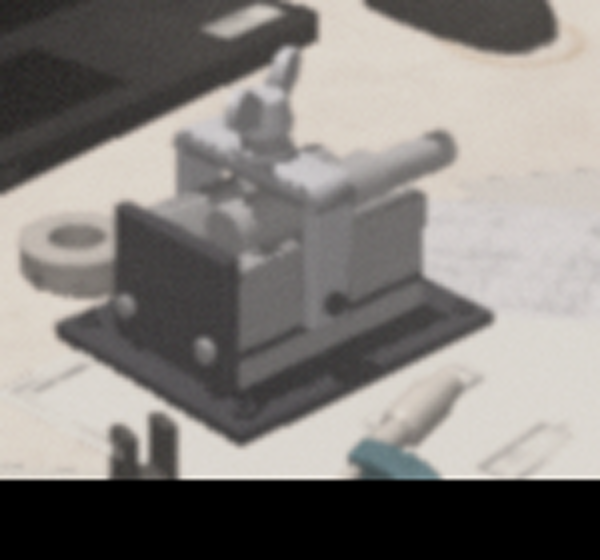

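```bash
cat > fit.py <<'E'
from h import *
from scipy.optimize import least_squares
S=lambda l:[(270+u/4,210+v/4) for u,v in l]; D=lambda l:[(255+u/4,220+v/4) for u,v in l]
sc=np.array(S([(212,515),(82,306),(470,445),(375,421),(222,118),(305,160)]))
sd=np.array(D([(492,318),(242,436),(58,328),(440,150),(287,66),(243,108)]))
def pts(p):
    x,y,t,s,th,ds=p; h=93-3*th/2/np.pi+17; w=22.5*np.array([np.cos(th),-np.sin(th)])
    W1=[w[0],10+w[1],h];W2=[-w[0],10-w[1],h]; tip=[0,50-s-125,53]
    A=np.array([[-55,-70,5],[-55,70,5],[55,-70,5],tip,W1,W2]); B=np.array([[-55,-70,5],[-55,70,5],[55,70,5],tip,W1,W2])
    M=R.from_euler('z',t).as_matrix(); f=lambda P:P/1000@M.T+[x,y,0]
    return f(A),f(B)
def res(p):
    a,b=pts(p); return np.r_[(proj("scene",a)-sc).ravel(),(proj("side",b)-sd).ravel(),p[5]]
if __name__=="__main__":
    g=onplane("scene",sc[:1],.005)[0]; print(g, onplane("side",sd[:2],.005))
    for th in (.4,1.2,2,2.8,3.6):
        o=least_squares(res,[g[0],g[1]+.07,.3,18,th,0]); print(th,o.cost,o.x[:5].round(4))
        if th==2: print(o.fun[:-1].reshape(-1,2).round(1))
E
python3 fit.py
```

```text
[0.49641233 0.07042078 0.005     ] [[0.49095875 0.07388693 0.005     ]
 [0.5302547  0.202763   0.005     ]]
0.4 181.16132513155563 [ 0.5642  0.1202 -0.283  16.9674 -2.6111]
1.2 176.4307207785518 [ 0.5645  0.1202 -0.2845 17.1095  3.6608]
2 176.4307208685543 [ 0.5645  0.1202 -0.2845 17.1095  3.6608]
[[ -1.5   2. ]
 [ -1.7  -0.2]
 [  1.3   0.4]
 [  0.1  -0.2]
 [ -5.1   4.5]
 [  4.2  -3.8]
 [  0.8  -1.6]
 [ -0.7  -0.2]
 [ -1.6  -1.5]
 [ -0.4  -1.2]
 [ -2.6  10.9]
 [  1.6 -11.2]]
2.8 176.43072085917427 [ 0.5645  0.1202 -0.2845 17.1095  3.6608]
3.6 176.4307210092248 [ 0.5645  0.1202 -0.2845 17.1095  3.6608]
```

```bash
sed -i 's/(287,66),(243,108)/(243,108),(287,66)/' fit.py; python3 fit.py
```

```text
[0.49641233 0.07042078 0.005     ] [[0.49095875 0.07388693 0.005     ]
 [0.5302547  0.202763   0.005     ]]
0.4 16.29794256548124 [ 0.5641  0.1203 -0.2822 17.0375 -1.9804]
1.2 16.29794256546313 [ 0.5641  0.1203 -0.2822 17.0375 -1.9804]
2 12.621495550434357 [ 0.5644  0.1203 -0.2837 17.1793  4.2972]
[[-1.5  2. ]
 [-1.8 -0.2]
 [ 1.3  0.4]
 [ 0.1 -0.2]
 [-1.2  0.1]
 [ 0.4  1.1]
 [ 0.8 -1.6]
 [-0.6 -0.1]
 [-1.6 -1.4]
 [-0.4 -1.2]
 [-1.   0.1]
 [-0.4 -0. ]]
2.8 12.621495550445156 [ 0.5644  0.1203 -0.2837 17.1793  4.2972]
3.6 12.621495550433664 [ 0.5644  0.1203 -0.2837 17.1793  4.2972]
```

Fit: block at (0.564, 0.120), yaw −16.3°, shaft about 17 mm short and screw about 1.16 rad. With tool x along block y and tool y along block x, I'll go to the start-of-push position with the fingers shut, then look from above.

```bash
python3 -m pendant '[[0,0,0,0,0,8.1,0],[0,0,0,0,0,8.1,0],[-0.003,-0.043,0.03,0,0,0,0],[0,0,0.04,0,0,0,0],[0,0,0,0,0,0,0],[0,0,0,0,0,0,0]]' 20
cat > see.py <<'E'
import sys; from fit import *
n=sys.argv[1]; B=(0.5644,0.1203,-0.2837)
o=r.get_obs(); c=imaging.calibration(n); im=imaging.get_image(n)[:,:,::-1]
np.save(f"pics/{sys.argv[2]}_c.npy",c,allow_pickle=True)
if n!="wrist": u,v=[int(a) for a in sys.argv[3:5]]; im=cv2.resize(im[v:v+150,u:u+200],None,fx=4,fy=4,interpolation=cv2.INTER_CUBIC)
cv2.imwrite(f"pics/{sys.argv[2]}.png",im)
d=o["eef_pos"]-[B[0],B[1],0]; print("block mm",(R.from_euler('z',-B[2]).apply(d)*1000).round(1),"F",o["force"].round(1),o["clock"])
E
python3 see.py wrist w1
```

```text
clock: 0.85
eef_pos: [0.5339, 0.0089, 0.1699]
orientation: [0.0, 0.8, 0.6, 0.0]
force: [0.0, -0.6, 0.7]
gripper_width: 0.03
block mm [   1.9 -115.5  169.9] F [ 0.  -0.6  0.7] 0.85
```

View pics/w1.png

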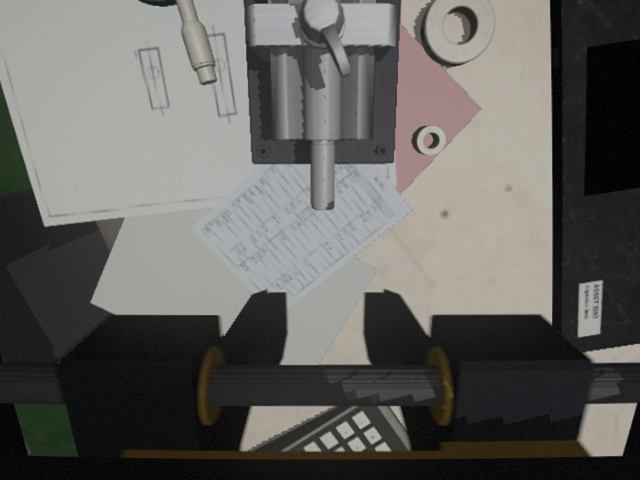

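The wrist view shows the plate's −y corners at (252,163) and (396,163), shaft tip end at (322,208), hub top at (322,20) and a wing tip near (345,72), consistent with 1.16 rad. I'll check these in the block frame.

```bash
python3 - <<'E'
from h import *
c=np.load("pics/w1_c.npy",allow_pickle=True).item()
f=lambda uv,z:(R.from_euler('z',.2837).apply(onplane("wrist",uv,z,c)-[.5644,.1203,0])*1000).round(1)
print(f([(252,163),(396,163)],.008)); print(f([(311,205),(335,205),(322,210)],.053)); print(f([(322,20)],.107)); print(f([(345,72)],.11))
E
python3 -m pendant '[[0,-0.002,0,0,0,0,0],[0,0,0.04,0,0,0,0],[0,0,0.04,0,0,0,0],[0,0,0.042,0,0,0,0],[0,0,0,0,0,0,0],[0,0,0,0,0,0,0]]'
```

```text
[[-53.9 -68.8   8. ]
 [ 56.7 -68.8   8. ]]
[[ -7.3 -93.   53. ]
 [  8.9 -93.   53. ]
 [  0.1 -96.4  53. ]]
[[  0.7   7.  107. ]]
[[ 11.8 -16.6 110. ]]
clock: 1.65
eef_pos: [0.5323, 0.0094, 0.0485]
orientation: [0.001, 0.8, 0.6, 0.001]
force: [0.3, -0.7, 0.8]
gripper_width: 0.0006
```

```bash
python3 -m pendant '[[0,0.001,0.006,0,0,0,0],[0.008,0,0,0,0,0,0],[0.004,0,0,0,0,0,0],[0.003,0,0,0,0,0,0],[0.003,0,0,0,0,0,0],[0.003,0,0,0,0,0,0],[0.003,0,0,0,0,0,0],[0.002,0,0,0,0,0,0],[0,0,0,0,0,0,0]]'; python3 see.py side s2 240 200
```

```text
clock: 2.78
eef_pos: [0.5395, 0.0339, 0.0412]
orientation: [0.001, 0.8, 0.601, -0.0]
force: [-1.4, -4.5, 1.8]
gripper_width: 0.0001
block mm [  0.3 -89.9  41.2] F [-1.4 -4.5  1.8] 2.775
```

```bash
python3 -m pendant '[[0.002,0,0,0,0,0,0],[0.001,0,0,0,0,0,0],[0.001,0,0,0,0,0,0],[0,0,0,0,0,0,0]]';  python3 -m pendant '[[0.001,0,0,0,0,0,0],[0.001,0,0,0,0,0,0],[0,0,0,0,0,0,0]]'; python3 -m pendant '[[0.001,0,0,0,0,0,0],[0,0,0,0,0,0,0]]'
```

```text
clock: 3.32
eef_pos: [0.5406, 0.0376, 0.0411]
orientation: [0.001, 0.8, 0.601, -0.0]
force: [-1.5, -5.7, 3.3]
gripper_width: 0.0008
clock: 3.7
eef_pos: [0.5411, 0.0395, 0.0411]
orientation: [0.001, 0.8, 0.601, -0.0]
force: [-2.8, -6.2, 2.0]
gripper_width: 0.0008
clock: 3.95
eef_pos: [0.5411, 0.0395, 0.0411]
orientation: [0.001, 0.8, 0.601, -0.001]
force: [-2.7, -9.5, 3.2]
gripper_width: 0.0005
```

```bash
python3 -m pendant '[[0.001,0,0,0,0,0,0],[0,0,0,0,0,0,0]]'; python3 -m pendant '[[0.001,0,0,0,0,0,0],[0,0,0,0,0,0,0]]'; python3 see.py side s3 240 200
```

```text
clock: 4.2
eef_pos: [0.5411, 0.0396, 0.0411]
orientation: [0.001, 0.799, 0.601, -0.002]
force: [-5.3, -15.4, 5.3]
gripper_width: 0.0
clock: 4.45
eef_pos: [0.5411, 0.0396, 0.0411]
orientation: [0.002, 0.799, 0.601, -0.002]
force: [-7.3, -19.0, 6.2]
gripper_width: 0.0003
block mm [  0.3 -84.   41.1] F [ -7.3 -19.    6.2] 4.45
```

View pics/s3.png

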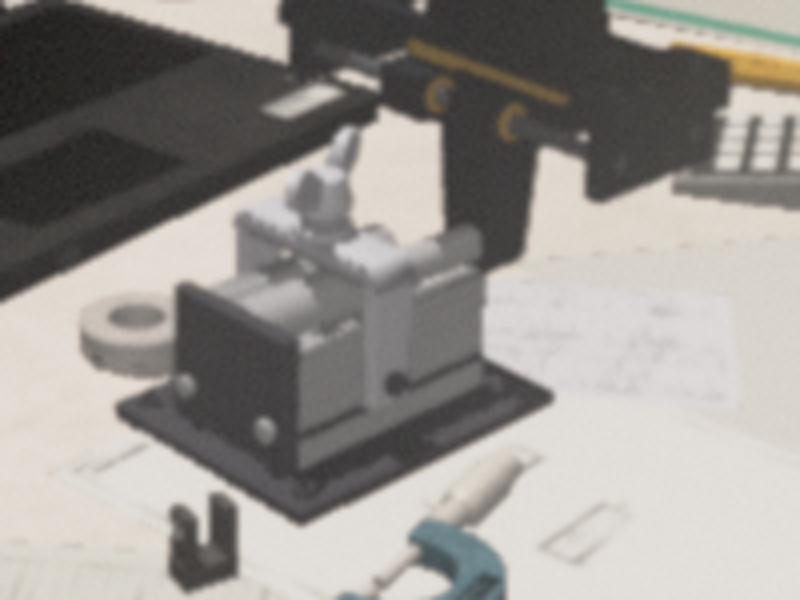

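The shaft is home: it stalled at block y −84 (tip −75) and the force rose to 20 N. The side view shows the big end against the stop plate. Next I'll check by calculation that a non-turning elliptical sweep of the shut fingers drives the wing all the way round.

Run:
```python
import numpy as np
rr=np.linspace(9,31,45); P=np.array([(a,b) for a in rr for b in np.linspace(-2.5,2.5,5) if a<29 or abs(b)<1.5])
for hx in (17.5,12):
  for ax,ay in ((34,26),(34,28),(36,28)):
    th=1.156; out=[]; mn=99
    for ph in np.arange(24,-730,-3.):
        c=np.array([ax*np.cos(np.radians(ph)),ay*np.sin(np.radians(ph))])
        mn=min(mn,np.hypot(*np.maximum(abs(c)-[hx,9],0)))
        def hit(t):
            for k in (0,np.pi):
                a=-t+k; Q=P@np.array([[np.cos(a),np.sin(a)],[-np.sin(a),np.cos(a)]])
                if np.any((abs(Q-c)<[hx,9]).all(1)): return True
        n=0
        while hit(th) and n<400: th+=.01;n+=1
        if n>100: out.append(("JUMP",ph))
        if ph%30==24-24%30 or int(ph-24)%45==0: out.append((int(ph),round(th,2)))
    print(hx,ax,ay,"hubgap",round(mn,1),out)
o=24
print([(round(34*np.cos(np.radians(a))),round(10+26*np.sin(np.radians(a)))) for a in range(24,-340,-15)])
```

```text
17.5 34 26 hubgap 11.4 [(24, 1.16), (0, 1.16), (-21, 1.16), (-30, 1.18), (-60, 1.8), (-66, 1.99), (-90, 2.47), (-111, 2.68), (-120, 2.75), (-150, 3.1), (-156, 3.22), (-180, 3.77), (-201, 4.17), (-210, 4.32), (-240, 4.94), (-246, 5.13), (-270, 5.61), (-291, 5.82), (-300, 5.89), (-330, 6.24), (-336, 6.36), (-360, 6.91), (-381, 7.31), (-390, 7.46), (-420, 8.08), (-426, 8.27), (-450, 8.76), (-471, 8.96), (-480, 9.03), (-510, 9.38), (-516, 9.5), (-540, 10.05), (-561, 10.45), (-570, 10.6), (-600, 11.22), (-606, 11.41), (-630, 11.9), (-651, 12.1), (-660, 12.17), (-690, 12.52), (-696, 12.64), (-720, 13.2)]
17.5 34 28 hubgap 12.4 [(24, 1.16), (0, 1.16), (-21, 1.16), (-30, 1.19), (-60, 1.77), (-66, 1.94), (-90, 2.41), (-111, 2.61), (-120, 2.68), (-150, 3.06), (-156, 3.16), (-180, 3.77), (-201, 4.18), (-210, 4.33), (-240, 4.91), (-246, 5.08), (-270, 5.55), (-291, 5.75), (-300, 5.82), (-330, 6.2), (-336, 6.3), (-360, 6.91), (-381, 7.32), (-390, 7.48), (-420, 8.05), (-426, 8.22), (-450, 8.7), (-471, 8.89), (-480, 8.96), (-510, 9.35), (-516, 9.44), (-540, 10.05), (-561, 10.46), (-570, 10.62), (-60
[... 2097 characters left out ...]
(-180, 3.61), (-201, 3.95), (-210, 4.07), (-240, 4.6), (-246, 4.72), (-270, 5.39), (-291, 5.74), (-300, 5.82), (-330, 6.2), (-336, 6.3), (-360, 6.75), (-381, 7.09), (-390, 7.22), (-420, 7.74), (-426, 7.86), (-450, 8.53), (-471, 8.88), (-480, 8.96), (-510, 9.35), (-516, 9.44), (-540, 9.89), (-561, 10.24), (-570, 10.36), (-600, 10.88), (-606, 11.0), (-630, 11.67), (-651, 12.02), (-660, 12.1), (-690, 12.49), (-696, 12.58), (-720, 13.03)]
[(31, 21), (34, 14), (34, 7), (32, 1), (28, -5), (21, -10), (14, -14), (5, -16), (-4, -16), (-12, -14), (-20, -11), (-26, -6), (-31, -1), (-34, 6), (-34, 13), (-32, 19), (-28, 25), (-21, 30), (-14, 34), (-5, 36), (4, 36), (12, 34), (20, 31), (26, 26), (31, 21)]
```

```bash
python3 -m pendant '[[-0.006,0,0,0,0,0,0],[-0.012,0,0,0,0,0,0],[-0.005,0,-0.03,0,0,0,0],[0,0,-0.04,0,0,0,0],[0,0,-0.04,0,0,0,0],[0,0,0,0,0,0,0]]'; python3 see.py side s4 240 200
```

```text
clock: 5.25
eef_pos: [0.5376, 0.0206, 0.1542]
orientation: [0.002, 0.8, 0.601, 0.003]
force: [0.9, 0.0, -0.1]
gripper_width: 0.0005
block mm [   2.2 -103.3  154.2] F [ 0.9  0.  -0.1] 5.25
```

```bash
python3 -m pendant '[[0.031,0.008,0,0,0,0,0],[0.031,0.008,0,0,0,0,0],[0.031,0.008,0,0,0,0,0],[0.0315,0.0075,0,0,0,0,0],[0,0,0,0,0,0,0],[0,0,0,0,0,0,0]]'; python3 see.py wrist w5; python3 -c "
from h import *;print(proj('wrist',[[.5644,.1203,0]],np.load('pics/w5_c.npy',allow_pickle=True).item()))"
```

```text
clock: 6.05
eef_pos: [0.5991, 0.1313, 0.1491]
orientation: [-0.001, 0.8, 0.601, -0.001]
force: [0.5, -0.0, 0.5]
gripper_width: 0.0007
block mm [ 30.2  20.3 149.1] F [ 0.5 -0.   0.5] 6.05
[[286.80614569 250.97858105]]
```

View pics/w5.png

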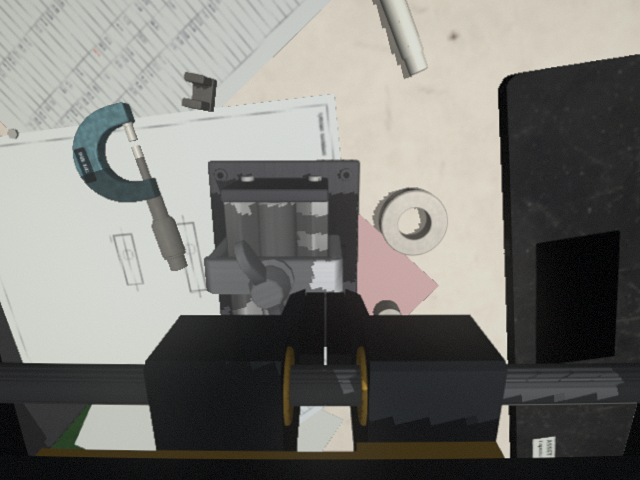

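Wrist view: the big end sits on the stop (265,205). The screw hub is at (268,290), with wing_b up-left at (245,255). The fingers, around (325,300), are clear to its right. Descend.

```bash
python3 -m pendant '[[0.001,0.003,0,0,0,0,0],[0,0,0.025,0,0,0,0],[0,0,0.029,0,0,0,0],[0,0,0,0,0,0,0],[0,0,0,0,0,0,0]]'; python3 see.py side s6 240 200
```

```text
clock: 6.72
eef_pos: [0.6041, 0.1315, 0.0978]
orientation: [0.0, 0.8, 0.6, 0.0]
force: [0.9, -0.7, -0.3]
gripper_width: 0.0002
block mm [35.  21.8 97.8] F [ 0.9 -0.7 -0.3] 6.725
```

View pics/s6.png

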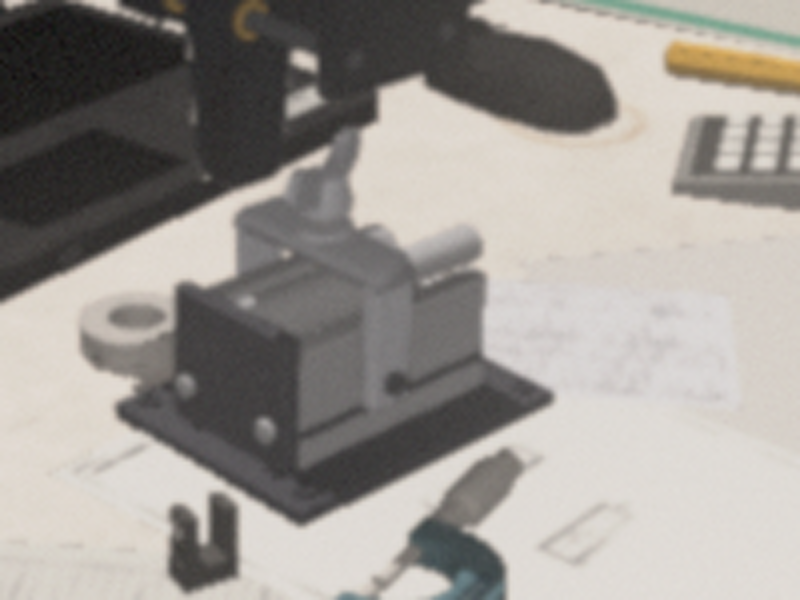

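The fingers (235,165) stand clear beside the screw. Lower 3 mm and sweep the first half turn.

```bash
python3 -m pendant '[[-0.007,0.001,0.003,0,0,0,0],[-0.0073,0.0002,0,0,0,0,0],[-0.0071,-0.0022,0,0,0,0,0],[-0.0065,-0.0045,0,0,0,0,0],[-0.0053,-0.0064,0,0,0,0,0],[-0.0038,-0.0081,0,0,0,0,0],[-0.0021,-0.009,0,0,0,0,0],[0,0,0,0,0,0,0]]'; python3 see.py side s7 240 200
```

```text
clock: 7.78
eef_pos: [0.5637, 0.1026, 0.0937]
orientation: [-0.0, 0.8, 0.601, -0.0]
force: [0.3, 1.0, -0.6]
gripper_width: 0.0003
block mm [  4.2 -17.2  93.7] F [ 0.3  1.  -0.6] 7.775
```

View pics/s7.png

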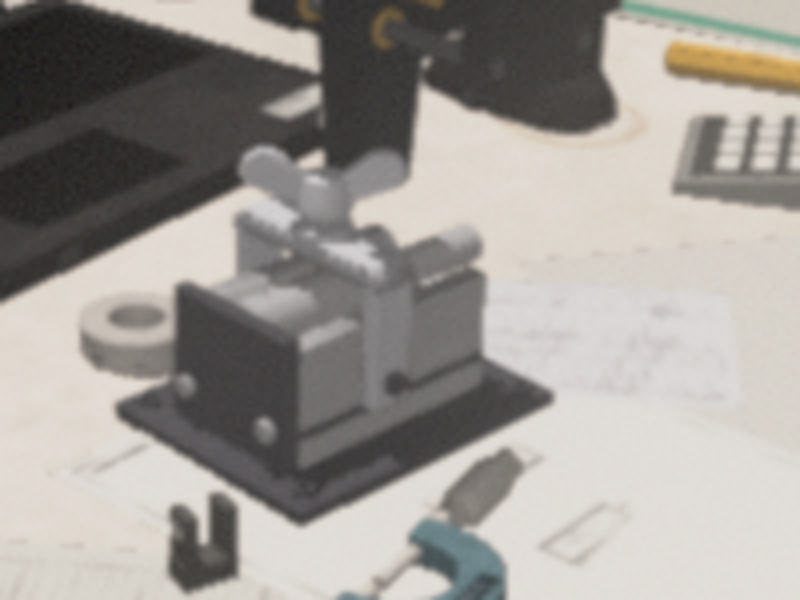

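It works: the wing_a lobe (375,170) is being carried round ahead of the fingers, and the forces are tiny. Continue the sweep.

```bash
python3 -m pendant '[[-0.0004,-0.0080,0,0,0,0,0],[0.0017,-0.0091,0,0,0,0,0],[0.0034,-0.0083,0,0,0,0,0],[0.0051,-0.0068,0,0,0,0,0],[0.0062,-0.0049,0,0,0,0,0],[0.007,-0.0027,0,0,0,0,0],[0.0073,-0.0002,0,0,0,0,0],[0.0071,0.0022,0,0,0,0,0],[0.0065,0.0045,0,0,0,0,0],[0.0053,0.0064,0,0,0,0,0],[0.0038,0.0081,0,0,0,0,0],[0.0021,0.009,0,0,0,0,0]]'; python3 see.py wrist w8; python3 see.py side s8 240 200
```

```text
clock: 9.32
eef_pos: [0.5711, 0.1581, 0.0935]
orientation: [-0.0, 0.8, 0.6, -0.0]
force: [-1.1, 0.7, -0.4]
gripper_width: 0.0002
block mm [-4.2 38.2 93.5] F [-1.1  0.7 -0.4] 9.325
block mm [-2.8 38.3 93.8] F [-0.6  0.8  0.5] 9.375
```

View pics/s8.png

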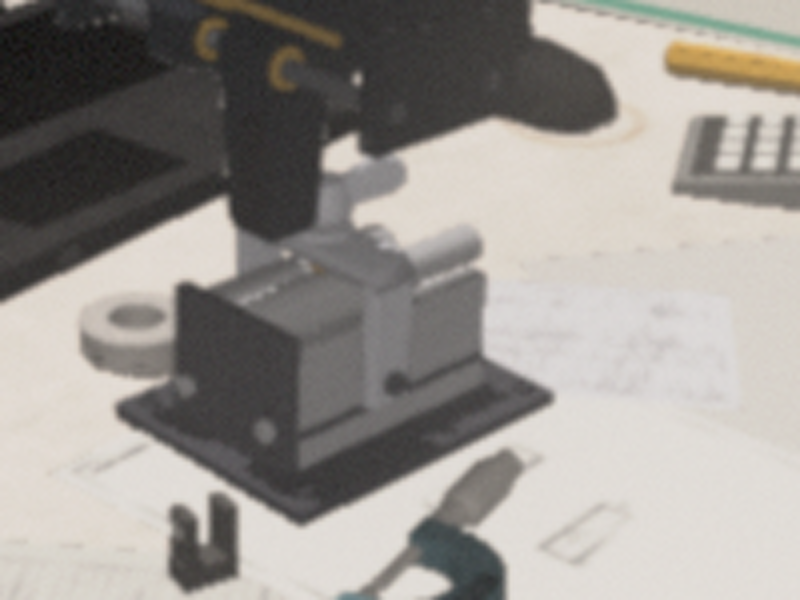

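```bash
python3 -m pendant '[[-0.0004,0.0070,0,0,0,0,0],[-0.0017,0.0091,0,0,0,0,0],[-0.0034,0.0083,0,0,0,0,0],[-0.0051,0.0068,0,0,0,0,0],[-0.0062,0.0049,0,0,0,0,0],[-0.007,0.0027,0,0,0,0,0],[-0.0073,0.0002,0,0,0,0,0],[-0.0071,-0.0022,0,0,0,0,0],[-0.0065,-0.0045,0,0,0,0,0],[-0.0053,-0.0064,0,0,0,0,0],[-0.0038,-0.0081,0,0,0,0,0],[-0.0021,-0.009,0,0,0,0,0]]'; python3 see.py side s9 240 200
```

```text
clock: 10.92
eef_pos: [0.5631, 0.1018, 0.0939]
orientation: [0.0, 0.8, 0.6, 0.0]
force: [1.5, -0.6, 0.1]
gripper_width: 0.0002
block mm [  3.9 -18.2  93.9] F [ 1.5 -0.6  0.1] 10.925
```

```bash
python3 -m pendant '[[0,-0.0080,0,0,0,0,0],[0.0017,-0.0091,0,0,0,0,0],[0.0034,-0.0083,0,0,0,0,0],[0.0051,-0.0068,0,0,0,0,0],[0.0062,-0.0049,0,0,0,0,0],[0.007,-0.0027,0,0,0,0,0],[0.0073,-0.0002,0,0,0,0,0],[0.0071,0.0022,0,0,0,0,0],[0.0065,0.0045,0,0,0,0,0],[0.0053,0.0064,0,0,0,0,0],[0.0038,0.0081,0,0,0,0,0],[0.0021,0.009,0,0,0,0,0]]'; python3 see.py side s10 240 200
```

```text
clock: 12.48
eef_pos: [0.5699, 0.158, 0.0935]
orientation: [-0.0, 0.8, 0.6, -0.0]
force: [-1.0, -0.3, 0.5]
gripper_width: 0.0006
block mm [-5.2 37.8 93.5] F [-1.  -0.3  0.5] 12.475
```

```bash
python3 -m pendant '[[-0.0004,0.0070,0,0,0,0,0],[-0.0017,0.0091,0,0,0,0,0],[-0.0034,0.0083,0,0,0,0,0],[0,0,0,0,0,0,0]]'; python3 see.py side s11 240 200
```

```text
clock: 13.02
eef_pos: [0.5925, 0.1451, 0.094]
orientation: [0.0, 0.8, 0.6, 0.0]
force: [0.5, 0.1, 0.7]
gripper_width: 0.0007
block mm [20.  31.7 94. ] F [0.5 0.1 0.7] 13.025
```

View pics/s11.png

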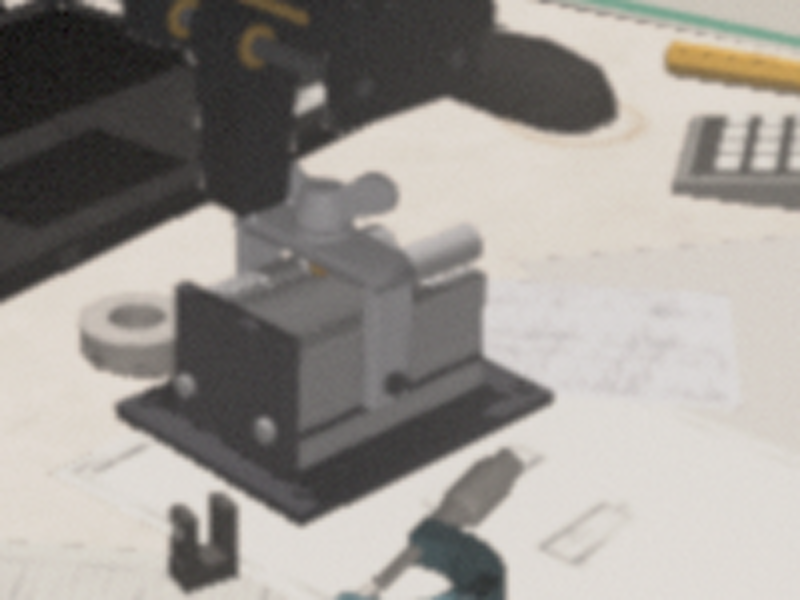

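The screw is nearly down, with the wing close to the block's x. Finish with small pushes along −y, watching the force.

```bash
python3 -m pendant '[[-0.003,0.008,0,0,0,0,0],[-0.003,0,0,0,0,0,0],[-0.002,0,0,0,0,0,0],[0,0,0,0,0,0,0]]'; python3 -m pendant '[[-0.001,0,0,0,0,0,0],[0,0,0,0,0,0,0]]';python3 -m pendant '[[-0.001,0,0,0,0,0,0],[0,0,0,0,0,0,0]]'
```

```text
clock: 13.58
eef_pos: [0.5969, 0.1357, 0.0938]
orientation: [0.0, 0.8, 0.6, 0.0]
force: [0.2, 0.1, 0.8]
gripper_width: 0.0007
clock: 13.82
eef_pos: [0.5967, 0.1352, 0.0938]
orientation: [-0.0, 0.8, 0.6, 0.0]
force: [0.8, 1.8, -0.3]
gripper_width: 0.0002
clock: 14.08
eef_pos: [0.5967, 0.1351, 0.0939]
orientation: [-0.0, 0.8, 0.6, 0.001]
force: [3.5, 6.5, -0.5]
gripper_width: 0.0004
```

```bash
python3 -m pendant '[[-0.001,0,0,0,0,0,0],[0,0,0,0,0,0,0]]'; python3 -m pendant '[[0.006,0,0,0,0,0,0],[0.012,0,0,0,0,0,0],[0,0,-0.03,0,0,0,0],[0,0.01,-0.05,0,0,0,0],[0,0.05,-0.03,0,0,0,0],[0,0.05,0,0,0,0,0],[0,0.0,0,0,0,0,0],[0,0,0,0,0,0,0]]'
python3 see.py side s12 240 200
python3 - <<'E'
import cv2,numpy as np; from h import *
b=cv2.imread("pics/s12.png"); s=imaging.get_image("scene")[:,:,::-1][205:355,240:440]
s=cv2.resize(s,None,fx=3.9,fy=3.9,interpolation=cv2.INTER_CUBIC)
c=np.hstack([b[100:500,80:560],s[:,150:550][:400] if s.shape[0]>=400 else s]); cv2.imwrite("pics/f.png",cv2.resize(c,None,fx=.9,fy=.9)); print(c.shape)
E
```

```text
clock: 14.32
eef_pos: [0.5966, 0.1349, 0.0939]
orientation: [-0.001, 0.8, 0.6, 0.002]
force: [4.2, 8.8, -1.5]
gripper_width: 0.0
clock: 15.32
eef_pos: [0.7058, 0.1199, 0.2025]
orientation: [-0.001, 0.8, 0.6, -0.001]
force: [0.1, -0.9, -0.8]
gripper_width: 0.0004
block mm [135.9  39.2 202.5] F [ 0.1 -0.9 -0.8] 15.325
(400, 880, 3)
```

View pics/f.png

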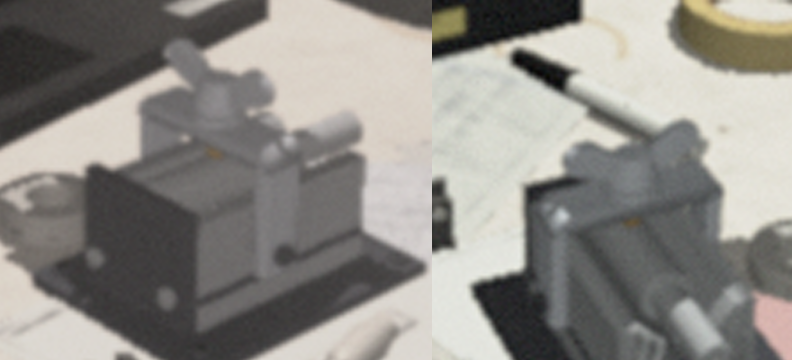

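Both wings are nearly along the stirrup (side 183,60 and 257,88; scene 583,160 and 683,140). I'll compare those with predicted angles.

Run:
```python
from h import *
sd=np.array([(240+(x/.9+80)/4,200+(y/.9+100)/4) for x,y in ((183,60),(257,88))])
sc=np.array([(240+(x/.9-330)/3.9,205+y/.9/3.9) for x,y in ((683,140),(583,160))])
M=R.from_euler('z',-.2837).as_matrix()
print("meas slope vec",sd[1]-sd[0],sc[1]-sc[0])
for th in (11.7,12.0,12.2,12.3,12.4,12.57,12.8):
    h=93-3*th/2/np.pi+17; w=22.5*np.array([np.cos(th),-np.sin(th)])
    X=np.array([[w[0],10+w[1],h],[-w[0],10-w[1],h]])/1000@M.T+[.5644,.1203,0]
    a,b=proj("side",X),proj("scene",X); print(th,(a[1]-a[0]).round(1),(b[1]-b[0]).round(1),"res",(a-sd).round(1).tolist(),(b-sc).round(1).tolist())
```

```text
meas slope vec [20.55555556  7.77777778] [-28.49002849   5.6980057 ]
11.7 [29.7  0. ] [-8.7 15.8] res [[-5.0, 2.1], [4.1, -5.6]] [[-10.5, -5.4], [9.3, 4.8]]
12.0 [28.8  3.5] [-16.9  13.6] res [[-4.5, 0.5], [3.7, -3.8]] [[-6.4, -4.2], [5.2, 3.7]]
12.2 [26.7  5.7] [-21.5  11.4] res [[-3.4, -0.5], [2.8, -2.6]] [[-4.1, -3.1], [2.8, 2.6]]
12.3 [25.3  6.7] [-23.5  10.1] res [[-2.7, -1.0], [2.1, -2.1]] [[-3.1, -2.4], [1.8, 2.0]]
12.4 [23.6  7.7] [-25.3   8.8] res [[-1.8, -1.4], [1.2, -1.6]] [[-2.2, -1.8], [1.0, 1.3]]
12.57 [20.2  9.1] [-27.7   6.2] res [[-0.1, -2.1], [-0.4, -0.8]] [[-1.0, -0.5], [-0.2, 0.1]]
12.8 [14.7 10.6] [-29.7   2.6] res [[2.6, -2.7], [-3.2, 0.1]] [[0.1, 1.4], [-1.2, -1.7]]
```

The wing angle fits 12.57 rad in both views, so I'm handing in.

```bash
python3 -c "
from bench import r
o=r.get_obs();print(o['clock'],o['force']);print(r.close_job())"
```

```text
15.425 [-0.04094479 -0.65511705  0.44611661]
the job is handed in; nothing more can be done
None
```

The shaft is home against the end stop and the wing screw is wound down on its seat. I handed the job in at 15.4 s with the arm clear of everything; no verdict came back.

**Shaft:** I pushed its thin end along the vee with the shut fingertips, about 17 mm, until it stalled and the force rose to about 20 N. The side view then showed the big end against the stop.

**Screw:** I wound it clockwise in arc-shaped strokes with the shut fingertips, always on one side of the screw. The fingers followed the wing round between strokes instead of lifting off each time. I finished with small pushes until the wing stopped moving at about 10 N.

**Last checks:**
- **Screw angle:** the last side and scene pictures both match about 12.57 rad, the hard end.
- **Shaft position:** I did not re-measure it after the winding. The thin end looks the same in the last pictures.
- **Surrounding parts:** the clevis, ring gauge and micrometer showed no movement in the side pictures, as far as they were in view. I did not check the bush at the end, nor measure any of these positions.
- **Nose force on the shaft:** I could not measure it; it follows from the screw being at its end.
- **One small disagreement:** the wing stalled about 2 mm earlier than I predicted. That fits the fingers being slightly wider than I assumed plus a 1 mm error in the block position.

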